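Tighten the bust's clamp with a hex key

ROBOT

A 6-joint arm with a two-finger parallel gripper is mounted at the origin on the work surface. World frame = base frame: x ahead of the robot, y to its left, z up, the work surface at z = 0. Lengths are in m, angles in rad, forces in N, time in s.
With the tool pointing down it reaches from about 0.375 to 0.75 m from the base axis. Payload 9 kg.
Tool frame: the origin (TCP) lies at the very end of the fingers, on their centre line; the grasp point (between the pads) lies 19 mm behind it; z points along the fingers, y is the line along which they close (so a half turn about z gives the same grasp; the last joint's range is limited). The gripper opens to 85 mm and grips with 20 to 120 N. Pads are 22 mm wide; open, the fingers measure 114 mm over their backs; the gripper's body (76 mm by 85 mm) begins 54 mm behind the grasp point. The pads swing forward as they close: fully open they stand 13 mm farther back than shut.
Start: joints at [1.077, 0.104, 0.097, 1.564, 0, 1.353], TCP at [0.163, 0.577, 0.231] pointing down, gripper open.
Joint ranges: [-2.99, 2.99], [-0.84, 1.86], [-1.1, 1.16], [-1.84, 2.11], [-1.51, 1.56], [-3.14, 3.14]. Speed limits (rad/s): [2.22, 2.22, 2.57, 3.14, 3.14, 3.14].

INTERFACE

Orientations are given as a unit quaternion [x, y, z, w].
In Python, from bench import read_state, capture, close_job gives the robot as it stands. The module is installed in compiled form; this text tells all that it offers.
- The arm moves only by the tool send_rows, never from a script. Its argument "series" is a list that holds one entry, the list of rows, each a list of 7 numbers: the shift along the tool's x, y, z in parts of the range, where 1.0 means 600 mm, then the turn, a rotation vector about the tool's x, y, z in shares of 90 degrees (1.0 is 90 degrees), then the opening, from 0 (shut) to 1 (fully open). In form: [[[dx, dy, dz, ax, ay, az, jaw], ...]]. A call has 1 to 5 rows; each row is the pose to reach, as a shift and turn from the pose commanded when the call began, along the tool's axes at that moment; what a row does not reach only later rows make up. A row lasts 1/12 s, in which the tool goes at most 41.7 mm and 7.16 degrees, less where a joint would pass 70% of its speed; a pose out of reach is approached as far as the arm can. A shift or turn number past 1, either way, is cut back to 1. A call with a gripper value outside its range is refused whole. The fingers move at their own pace and stop on an object; "newtons" is the grip in N (left out, the last holds). Time passes only in rows, so rows that repeat a pose let the fingers close. It gives the time, the measured TCP pose, the force, the opening and the grip force at its end, in the units of the state.
- read_state(): the state, without advancing time (a new reading comes with each control period).
- capture(name): name is "scene" or "top" or "wrist"; returns a dict with "img" (400x640x3 uint8, red, green, blue), "mtx" (3x3 intrinsics, pixels), "position" and "rotation" of the camera in the world. Camera axes: x right, y down, z forward; pixel columns grow to the right and rows downward; lengths in m; the calibration is good to about 2 mm. A picture is of the moment at which its call begins. There is no depth.
- close_job(): hands the job in; it is judged then, once.
The state is a dict: "time_s": time; "joints": joint angles; "qd": joint speeds; "joint_efforts": joint torques, N m; "tool_pos": TCP position; "orientation": TCP orientation; "contact_force": force on the tool from outside, world axes, zero at the start; "ft_torque": the same for the moment, N m; "opening": finger opening in m; "grip_force": force on a finger pad.
Only numpy, scipy, OpenCV 4.12 (cv2) and the standard library are available. Lean on these libraries where they do the work, as an engineer would, in place of code of your own. Each camera call takes 0.05 s, during which the arm holds its last target. There are 200 camera calls.

TASK

Take the hex key out of the wooden rack, feel for the recessed hex socket of the clamp screw at the bottom of the slot in the grey clamp block, pressing only gently until the key drops in, and tighten the screw clockwise (seen from above), regrasping the key every quarter turn or so, until it comes up against its stop. Leave the key standing in the socket, let go of it, and do not disturb the plaster bust or the other things on the bench.

Things in the scene. Friction and masses are not known exactly. Their poses are not given: they have to be found in the camera images.
- stand: Modelling stand, fixed: plywood board 170 (x) x 400 (y) x 18 mm, y -290 to +110; on it a grey clamp block 80 (x) x 110 (y) mm, top 63 mm above the bench, and a steel bar to a plaster bust (radius 58, top 214 mm) centred at y = -200 mm. Origin: on the bench under the block's middle, z up.
- slot (a point): Middle of the slot's mouth in the block's top; axes as stand. Slot 22 wide (x), 45 long (y), 12 mm deep. In its flat floor, a steel plate, the screw's head lies flush, its centre at x = 0 but anywhere from y = -12 to +12 mm: feel for it. Its vertical hex socket is 15 mm across flats, 14 mm deep, sharp-rimmed.
- screw (a joint): Turn of the clamp screw, rad, growing clockwise from above (tightening); starts at 0.2 to 1.4, rigid stop at 4.4. At 0 a flat of the hex socket faces the stand's +x; it turns with the screw (yaw = stand's yaw minus this value; repeats every 60 degrees). Drag about 0.12 N m; stays where left.
- key: Hex key, 175 to 325 g: straight steel hex shaft 14 mm across flats, 60 mm long, last 3 mm tapering to 10 mm, square wooden handle 26 x 26 x 50 mm above it on the same axis. Origin: centre of the tip, z up to the handle (z = 60 to 110 mm). Handle flats face x and y; a hex flat faces +x. Starts upright in the rack, handle resting on its top.
- key_tip (a point): Centre of the lower end of the key's shaft.
- rack: Wooden block 70 (x) x 150 (y) x 70 mm high, fixed to the bench, with three holes through it in a row; the key stands in the middle one (19 mm wide), the others are empty. Origin: centre of its underside, on the hole's axis.
- tin: Closed metal can, 72 mm wide, 110 mm high, beyond the work; leave alone. Origin: centre of its underside.
- pot: Terracotta pot, 80 mm wide, 60 mm high; leave alone. Origin: centre of its underside.
- spatula: Spatula lying on the bench, 180 mm long; leave alone.
- hammer: Hammer lying on the bench; leave alone.

How it is judged:
On the way, in this order (a step that is already met when the one before it is completed fails the run):
1. the key is out of the rack (height (world z) of key_tip above 0.072 m), for 0.1 s.
2. the key is seated in the screw's socket (z of key_tip in the frame of slot below -0.02 m and horizontal distance between key_tip and slot below 0.016 m and angle between key's own z axis and vertical below 0.15 rad), for 0.2 s.
3. the screw is turned clockwise up to its stop (value of joint screw above 4.25 rad), for 0.1 s.
At the end, for the whole second after the job is handed in: The screw is within 0.15 rad of its stop (joint above 4.25), the key stands at rest in its socket (tip more than 20 mm below the slot's mouth and within 16 mm of the slot's middle, tilted less than 0.2 rad) and has been let go of (value of joint screw above 4.25 rad and z of key_tip in the frame of slot below -0.02 m and horizontal distance between key_tip and slot below 0.016 m and angle between key's own z axis and vertical below 0.2 rad and linear speed of key below 0.02 m/s); the robot touches nothing.
It fails at once if the key is pressed on the clamp with more than 25 N before it is in the socket (contact force between key and stand above 25 N and z of key_tip in the frame of slot above -0.016 m).
It fails at once if the robot pushes on the stand or bust (contact force between any of the arm, the fingers and stand above 5 N).
It fails at once if a bystander is disturbed (distance of any of tin, pot, spatula, hammer from where it was at the start of the episode above 0.02 m).
It also fails if it takes over 72 s, if anything falls off the work surface, if the arm or the gripper's body presses on something with over 40 N, if the wrist force passes 120 N, or if a joint passes its speed limit or range.

## Working session

There is one attempt and no reset: what is moved stays moved. The work goes in short steps, Python scripts to look and compute and a tool call to move; the robot and the scene stay as the last step left them, time stands still between calls to the robot, and variables do not carry over. Pictures are saved under pics/ and viewed, at most 10 in all, crops included, and the job is handed in when it is done.

Besides the shell and the picture viewer there is one more tool, called after ">>>" as a command line: name --argument value ..., lists and objects as JSON in quotes. send_rows: Moves the arm, as the interface text tells. Its arguments: {"type":"object","properties":{"series":{"type":"array","items":{"type":"array","items":{"type":"array","items":{"type":"number"}}}},"newtons":{"type":"number"}},"required":["series"]}

```bash
mkdir -p pics
python3 - <<'E'
from bench import *
import cv2,json,numpy as np
s=read_state();print(s)
for n in ["scene","top","wrist"]:
    c=capture(n);cv2.imwrite(f"pics/{n}0.png",c["img"][:,:,::-1]);print(n,c["mtx"],c["position"],c["rotation"])
    np.savez(f"{n}0.npz",**c)
E
```

```text
{'time_s': 0.0, 'joints': array([1.07729665e+00, 1.04686200e-01, 9.64474653e-02, 1.56392798e+00,
       1.93696694e-05, 1.35310615e+00]), 'qd': array([-0.00067441,  0.00082891, -0.00139732, -0.00072314, -0.00038941,
       -0.00082378]), 'joint_efforts': array([ 6.15419904e-04, -5.56933737e+01,  5.03647435e+01,  1.70578453e-02,
       -3.01159162e-04,  7.96218728e-06]), 'tool_pos': array([0.16320456, 0.57701215, 0.23051801]), 'orientation': array([ 1.37468036e-01,  9.90505966e-01, -6.38955305e-04, -2.47627629e-04]), 'contact_force': array([ 0.69323743,  0.6282124 , -0.61547225]), 'ft_torque': array([0.02010873, 0.01387884, 0.05396707]), 'grip_force': 0.0, 'opening': 0.08516594715132159}
scene [[362.87329767   0.         313.19749898]
 [  0.         362.87329767 195.42744207]
 [  0.           0.           1.        ]] [1.06069186 0.47197298 0.73058551] [ 0.35941371  0.85117469 -0.35447233 -0.14378039]
top [[421.98644657   0.         320.86086466]
 [  0.         421.98644657 202.93314482]
 [  0.           0.           1.        ]] [ 0.44097444 -0.01875843  1.4356752 ] [ 0.70767193 -0.70441059  0.03488279 -0.04230084]
wrist [[352.72690126   0.         317.16443242]
 [  0.         352.72690126 202.93056246]
 [  0.           0.           1.        ]] [0.09799557 0.5941962  0.37303619] [0.79056711 0.59743236 0.08116224 0.10719564]
```

View pics/top0.png

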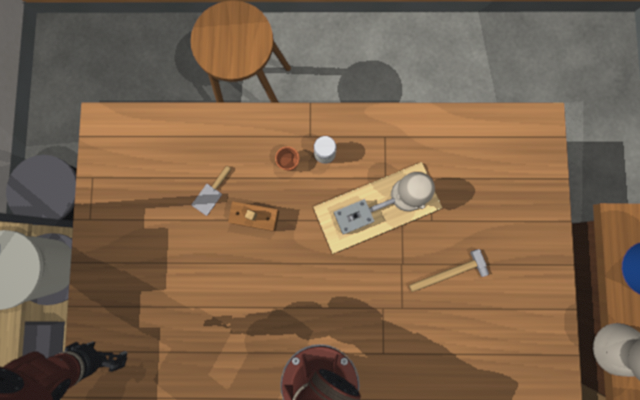

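View pics/scene0.png

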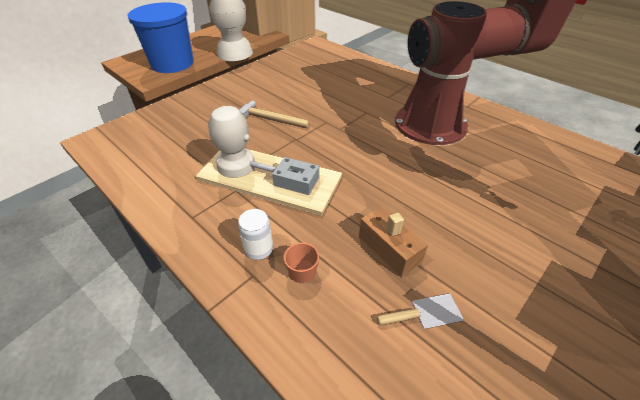

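The top view shows the rack around (254,215) with the key handle at (251,214), the block around (354,216) with its slot, and the bust at (414,190). The scene view shows the handle at (396,224) and the slot at (296,170). I'll enlarge both.

```bash
cat > h.py <<'E'
import numpy as np,cv2
from scipy.spatial.transform import Rotation as R
def ray(c,uv):
    d=np.linalg.inv(c["mtx"])@[uv[0],uv[1],1.]
    q=np.asarray(c["rotation"]); M=R.from_quat(q).as_matrix() if q.size==4 else q
    return np.asarray(c["position"]),M@d/np.linalg.norm(d)
def plane(c,uv,z):
    p,d=ray(c,uv);return p+d*(z-p[2])/d[2]
def tri(*obs):
    A=np.zeros((3,3));b=np.zeros(3);
    for c,uv in obs:
        p,d=ray(c,uv);P=np.eye(3)-np.outer(d,d);A+=P;b+=P@p
    x=np.linalg.solve(A,b)
    return x,[np.linalg.norm((np.eye(3)-np.outer(d,d))@(x-p)) for p,d in [ray(*o) for o in obs]]
def proj(c,X):
    q=np.asarray(c["rotation"]);v=R.from_quat(q).as_matrix().T@(np.asarray(X)-c["position"]);v=c["mtx"]@v;return v[:2]/v[2]
E
python3 - <<'E'
from h import *
t=np.load("top0.npz");s=np.load("scene0.npz")
a=cv2.resize(t["img"][190:250,220:400],None,fx=4.4,fy=4.4,interpolation=2)
b=cv2.resize(s["img"][150:210,260:350],None,fx=4.4,fy=4.4,interpolation=2)
d=cv2.resize(s["img"][205:265,350:440],None,fx=4.4,fy=4.4,interpolation=2)
o=np.vstack([a,np.hstack([b,d])]);print(o.shape)
cv2.imwrite("pics/crop1.png",o[:,:,::-1])
print("key",tri((t,(251,214)),(s,(396,216))));print("slot",tri((t,(354,215.5)),(s,(296,170))))
E
```

```text
(528, 792, 3)
key (array([0.54795171, 0.21699188, 0.11860566]), [np.float64(0.0030379037492611603), np.float64(0.0030379037492611564)])
slot (array([ 0.54926459, -0.11060453,  0.05905041]), [np.float64(0.002516065746081314), np.float64(0.0025160657460813166)])
```

View pics/crop1.png

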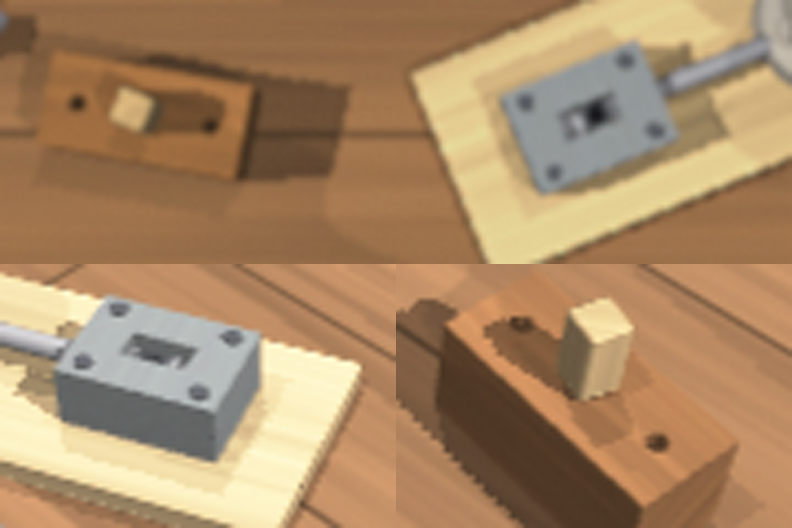

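Careful with the scale: shifts go in shares of 600 mm and turns go in shares of 90 degrees. That gives: -155 mm is -0.2583, -124 mm is -0.2067.

>>> send_rows --series '[[[-0.0517,-0.0267,-0.0033,0,0,0,1],[-0.1033,-0.0533,-0.0067,0,0,0,1],[-0.155,-0.08,-0.01,0,0,0,1],[-0.2067,-0.1067,-0.0133,0,0,0,1],[-0.2583,-0.1333,-0.0167,0,0,0,1]]]'

```text
time_s: 0.57
tool_pos: [0.2915, 0.4569, 0.2412]
orientation: [0.137, 0.991, -0.0, -0.0]
contact_force: [0.4, 0.6, -0.3]
opening: 0.0857
grip_force: 0.0
```

To row units: -155 mm is -0.2583, -124 mm is -0.2067.

>>> send_rows --series '[[[-0.0517,-0.0267,-0.0033,0,0,0,1],[-0.1033,-0.0533,-0.0067,0,0,0,1],[-0.155,-0.08,-0.01,0,0,0,1],[-0.2067,-0.1067,-0.0133,0,0,0,1],[-0.2583,-0.1333,-0.0167,0,0,0,1]]]'

```text
time_s: 0.98
tool_pos: [0.419, 0.3375, 0.2513]
orientation: [0.137, 0.991, -0.0, -0.0]
contact_force: [1.2, 0.9, 1.0]
opening: 0.0856
grip_force: 0.0
```

To row units: -140 mm is -0.2333, -130 mm is -0.2167.

>>> send_rows --series '[[[-0.0583,-0.0267,-0.0033,0,0,0,1],[-0.1167,-0.0533,-0.0067,0,0,0,1],[-0.175,-0.08,-0.01,0,0,0,1],[-0.2167,-0.1067,-0.0133,0,0,0,1],[-0.2333,-0.1167,-0.0167,0,0,0,1]]]'

```text
time_s: 1.4
tool_pos: [0.5359, 0.2304, 0.2605]
orientation: [0.139, 0.99, -0.0, -0.0]
contact_force: [0.1, 0.5, -0.0]
opening: 0.0855
grip_force: 0.0
```

Run:
```python
from bench import *
from h import *
s=read_state();print(s["time_s"],s["tool_pos"],s["orientation"],s["joints"])
c=capture("wrist");cv2.imwrite("pics/w1.png",c["img"][:,:,::-1]);np.savez("w1.npz",**c)
print(c["position"],R.from_quat(c["rotation"]).as_matrix())
print(proj(c,[.548,.217,.12]))
```

```text
1.4 [0.53590855 0.23036627 0.26049042] [ 1.39020976e-01  9.90289312e-01 -4.37333536e-04 -2.37206045e-04] [ 1.82298608e-01  6.27915793e-02  1.06945466e-01  1.61567689e+00
 -6.79744626e-04  4.61244333e-01]
[0.47074325 0.24766339 0.40295166] [[ 2.75989142e-01  9.26385444e-01  2.56203050e-01]
 [ 9.61160639e-01 -2.66133723e-01 -7.30962928e-02]
 [ 4.68930015e-04  2.66426071e-01 -9.63855243e-01]]
[307.25235955 208.12932117]
```

View pics/w1.png

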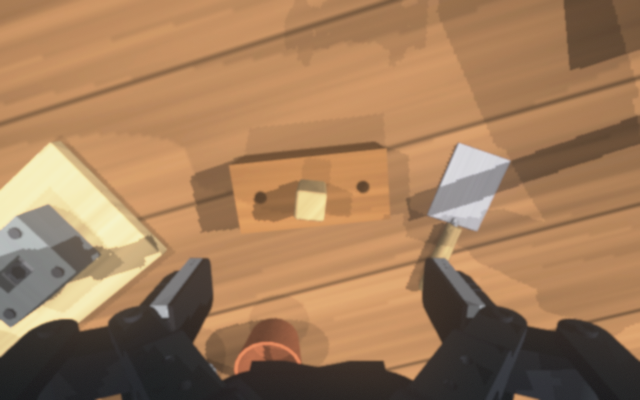

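The handle's lit top is at about (311,206), with its shaded side above it. The rack is at (312,190), the pot at (268,350), and the block with its slot at (15,270).

Run:
```python
from h import *
w=np.load("w1.npz");t=np.load("top0.npz");s=np.load("scene0.npz")
def seg(c,win,name,vmin):
    x0,y0,x1,y1=win;k=8
    im=cv2.resize(c["img"][y0:y1,x0:x1],None,fx=k,fy=k,interpolation=cv2.INTER_CUBIC)
    hsv=cv2.cvtColor(im,cv2.COLOR_RGB2HSV)
    m=((hsv[...,2]>vmin)&(hsv[...,1]<140)).astype(np.uint8)
    cn=max(cv2.findContours(m,0,1)[0],key=cv2.contourArea)
    r=cv2.minAreaRect(cn);b=(cv2.boxPoints(r)+.5)/k-.5+[x0,y0]
    print(name,"size",np.array(r[1])/k,"area",cv2.contourArea(cn)/k/k,"ctr",b.mean(0))
    return b
print(w["img"][183:224:3,311].tolist());print(t["img"][208:222,251].tolist());print(s["img"][205:240:2,396].tolist())
bw=seg(w,(285,172,340,232),"w",205);bt=seg(t,(240,203,262,226),"t",190);bs=seg(s,(380,205,412,240),"s",205)
o=[(w,bw.mean(0)),(t,bt.mean(0)),(s,bs.mean(0))]
print(tri(*o),tri(o[0],o[1]),tri(o[0],o[2]))
P=np.array([plane(w,u,.12) for u in bw]);print(P,P.mean(0));e=np.diff(P,axis=0);print(np.degrees(np.arctan2(e[:,1],e[:,0])),np.linalg.norm(e,axis=1))
P=np.array([plane(t,u,.12) for u in bt]);print(P.mean(0));e=np.diff(P,axis=0);print(np.degrees(np.arctan2(e[:,1],e[:,0])),np.linalg.norm(e,axis=1))
```

```text
[[149, 123, 89], [148, 123, 89], [151, 125, 91], [217, 185, 130], [237, 215, 152], [238, 215, 153], [240, 218, 155], [239, 218, 155], [241, 220, 158], [242, 222, 161], [244, 226, 165], [244, 227, 166], [228, 197, 138], [217, 154, 98]]
[[163, 112, 65], [145, 100, 58], [140, 104, 67], [179, 147, 100], [210, 175, 119], [213, 177, 121], [207, 172, 118], [205, 170, 117], [207, 172, 118], [208, 172, 118], [195, 162, 110], [162, 131, 88], [140, 103, 64], [144, 100, 59]]
[[192, 141, 100], [186, 137, 98], [182, 134, 95], [188, 139, 98], [242, 218, 159], [238, 210, 154], [243, 219, 160], [248, 227, 169], [249, 229, 171], [196, 165, 120], [199, 167, 122], [197, 165, 120], [195, 163, 120], [192, 161, 118], [191, 161, 117], [159, 112, 74], [178, 124, 82], [162, 112, 75]]
w size [32.97108841 31.21022987] area 889.6640625 ctr [310.32619476 206.9874649 ]
t size [6.95402384 6.96597195] area 43.6484375 ctr [249.12747478 214.2596457 ]
s size [12.79171276  9.63239861] area 93.25 ctr [396.48205948 217.23284519]
(array([0.54825491, 0.2206536 , 0.11793739]), [np.float64(0.0011043802348552998), np.float64(0.0005806675106188089), np.float64(0.0014816130971780407)]) (array([0.54831511, 0.21989549, 0.1192502 ]), [np.float64(0.00041224703705679386), np.float64(0.00041224703705676366)]) (array([0.54793408, 0.22076686, 0.11790119]), [np.float64(0.0012688740336556507), np.float64(0.001268874033655692)])
[[0.55511844 0.20169535 0.12      ]
 [0.53018072 0.21227648 0.12      ]
 [0.54055064 0.23741563 0.12      ]
 [0.56581679 0.22742547 0.12      ]] [0.54791665 0.21970323 0.12      ]
[157.00837317  67.58382307 -21.57369716] [0.02708966 0.02719397 0.0271695 ]
[0.54860546 0.22000154 0.12      ]
[ -21.20315096 -112.11845703  158.70382647] [0.0217489  0.02199733 0.02172997]
```

Handle centre measured at (0.548, 0.220), top z about 0.119 (expected 0.120), faces at about 68°/158°. I'll align, descend and grip.

To row units: 150 mm is 0.25, -14.5 mm is -0.0242, 6 degrees is 0.0667.

>>> send_rows --series '[[[-0.0167,-0.0067,0.0333,0,0,0.0556,1],[-0.0242,-0.0112,0.0833,0,0,0.0667,1],[-0.0242,-0.0112,0.1417,0,0,0.0667,1],[-0.0242,-0.0112,0.2,0,0,0.0667,1],[-0.0242,-0.0112,0.25,0,0,0.0667,1]]]'

```text
time_s: 1.87
tool_pos: [0.5445, 0.2238, 0.1089]
orientation: [0.189, 0.982, -0.0, -0.001]
contact_force: [0.1, -0.1, -0.0]
opening: 0.0856
grip_force: 0.0
```

To row units: 29 mm is 0.0483, 15 mm is 0.025.

>>> send_rows --series '[[[0,0,0.025,0,0,0,1],[0,0,0.0483,0,0,0,1],[0,0,0.0483,0,0,0,1],[0,0,0.0483,0,0,0,0.25],[0,0,0.0483,0,0,0,0.25]]]' --newtons 70

```text
time_s: 2.28
tool_pos: [0.5461, 0.2237, 0.0835]
orientation: [0.189, 0.982, 0.0, 0.001]
contact_force: [-0.0, -0.1, 1.0]
opening: 0.0637
grip_force: 0.0
```

>>> send_rows --series '[[[0,0,0,0,0,0,0.25],[0,0,0,0,0,0,0.15],[0,0,0,0,0,0,0.15],[0,0,0,0,0,0,0.15],[0,0,0,0,0,0,0.15]]]'

```text
time_s: 2.7
tool_pos: [0.5465, 0.2231, 0.0835]
orientation: [0.189, 0.982, 0.0, 0.001]
contact_force: [-1.5, -0.9, 6.0]
opening: 0.0254
grip_force: 69.1
```

To row units: -90 mm is -0.15, -65 mm is -0.1083.

>>> send_rows --series '[[[0,0,-0.0133,0,0,0,0.15],[0,0,-0.0333,0,0,0,0.15],[0,0,-0.0667,0,0,0,0.15],[0,0,-0.1083,0,0,0,0.15],[0,0,-0.15,0,0,0,0.15]]]'

```text
time_s: 3.12
tool_pos: [0.5454, 0.2231, 0.1737]
orientation: [0.189, 0.982, -0.0, -0.0]
contact_force: [1.3, -1.2, -1.4]
opening: 0.0253
grip_force: 68.9
```

Run:
```python
from bench import *
from h import *
s=read_state();print(s["tool_pos"],s["contact_force"],s["grip_force"],s["opening"],s["joints"])
o=[]
for n,(x0,y0,x1,y1) in [("scene",(350,120,480,260)),("top",(220,170,410,250))]:
    c=capture(n);np.savez(n+"1.npz",**c);o.append(cv2.resize(c["img"][y0:y1,x0:x1],None,fx=3,fy=3,interpolation=2))
H=max(i.shape[0] for i in o)
o=[cv2.copyMakeBorder(i,0,H-i.shape[0],0,0,0) for i in o]
o=np.hstack(o);o=cv2.resize(o,(800,int(o.shape[0]*800/o.shape[1])));cv2.imwrite("pics/lift.png",o[:,:,::-1]);print(o.shape)
```

```text
[0.54543285 0.22307901 0.17371636] [ 1.30425632 -1.20205399 -1.37817344] 68.85651111602783 0.02529245109437515 [ 1.66361618e-01  6.84156834e-02 -4.46411633e-02  1.45843875e+00
  2.57209772e-04  5.46920671e-01]
(350, 800, 3)
```

View pics/lift.png

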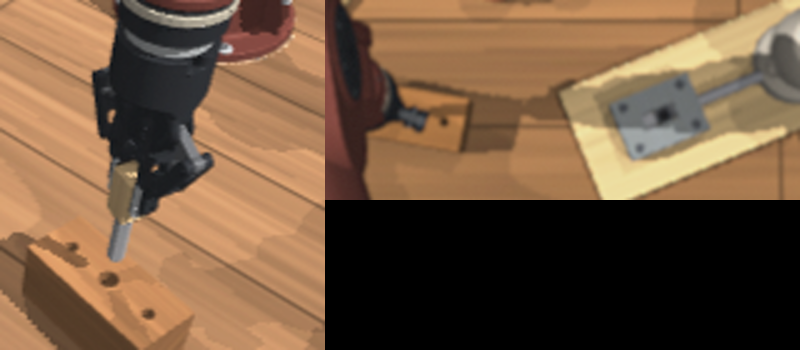

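The key hangs straight in the jaws, clear of the rack, with its tip at about (117,258) in the left crop. The slot shows at about (658,117) in the right crop. Next I'll carry it over the block.

>>> send_rows --series '[[[-0.0083,-0.02,-0.0417,0,0,0,0.15],[-0.0283,-0.0683,-0.075,0,0,0,0.15],[-0.05,-0.125,-0.1033,0,0,0,0.15],[-0.0733,-0.1817,-0.1167,0,0,0,0.15],[-0.0967,-0.24,-0.1267,0,0,0,0.15]]]'

```text
time_s: 3.63
tool_pos: [0.5462, 0.0667, 0.2496]
orientation: [0.189, 0.982, 0.0, 0.001]
contact_force: [0.3, -0.2, -2.7]
opening: 0.0254
grip_force: 69.5
```

To row units: -155 mm is -0.2583, -140 mm is -0.2333.

>>> send_rows --series '[[[-0.0233,-0.0583,0,0,0,0,0.15],[-0.0467,-0.1167,0,0,0,0,0.15],[-0.07,-0.175,0,0,0,0,0.15],[-0.0933,-0.2333,0,0,0,0,0.15],[-0.1033,-0.2583,0,0,0,0,0.15]]]'

```text
time_s: 4.05
tool_pos: [0.5457, -0.1031, 0.2478]
orientation: [0.191, 0.982, -0.0, -0.0]
contact_force: [0.5, -0.3, -1.9]
opening: 0.0254
grip_force: 69.8
```

>>> send_rows --series '[[[-0.0067,-0.0167,0,0,0,0,0.15],[-0.0067,-0.0167,0,0,0,0,0.15]]]'

```text
time_s: 4.22
tool_pos: [0.546, -0.1115, 0.2478]
orientation: [0.19, 0.982, 0.0, -0.0]
contact_force: [0.5, 0.6, -1.6]
opening: 0.025
grip_force: 69.8
```

Run:
```python
from bench import *
from h import *
s=read_state();print(s["time_s"],s["tool_pos"],s["orientation"],s["contact_force"],s["joints"])
c=capture("wrist");np.savez("w2.npz",**c);cv2.imwrite("pics/w2.png",c["img"][:,:,::-1])
print(proj(c,[.549,-.111,.063]))
```

```text
4.2167 [ 0.5459666  -0.11151003  0.24780268] [ 1.90257563e-01  9.81734134e-01  6.24782766e-05 -3.80852336e-04] [ 0.45178096  0.59070019 -1.56507382] [-4.36162096e-01 -2.13073551e-02 -1.34577910e-03  1.59152719e+00
 -6.33293969e-05 -5.33130532e-02]
[319.97538101 182.13460212]
```

View pics/w2.png

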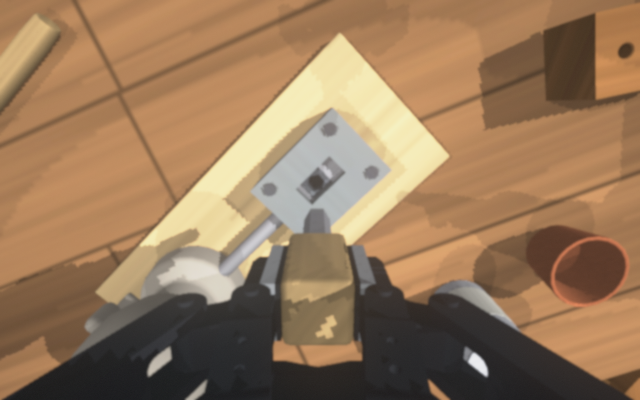

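The block is centred near (320,170) and its slot runs (298,203) to (343,160). The dark socket is near (316,182) and the key's shaft tip is near (316,212). I'll zoom in on that.

Run:
```python
from h import *
w=np.load("w2.npz")
a=cv2.resize(w["img"][145:239,265:369],None,fx=6,fy=6,interpolation=cv2.INTER_CUBIC)
cv2.imwrite("pics/w2z.png",a[:,:,::-1]);print(a.shape)
```

```text
(564, 624, 3)
```

View pics/w2z.png

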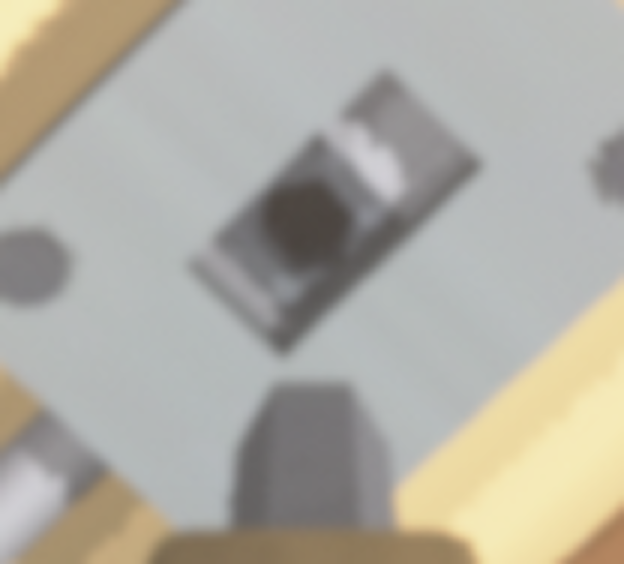

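The zoom shows the socket as a dark hexagon at about (305,224) in the crop. The slot mouth corners are about (385,70), (478,163), (283,355) and (190,262). A hex flat of the key squarely faces the camera, that is tool +x, and the tip edge is at about (312,385).

```bash
cat >> h.py <<'E'
def sock(c,ctr,z=.051,thr=None,half=12,k=8):
    x0,y0=int(ctr[0])-half,int(ctr[1])-half
    im=cv2.resize(c["img"][y0:y0+2*half,x0:x0+2*half],None,fx=k,fy=k,interpolation=cv2.INTER_CUBIC).astype(float).mean(2)
    m=(im<thr).astype(np.uint8)
    cs=cv2.findContours(m,0,cv2.CHAIN_APPROX_NONE)[0]
    cn=[q for q in cs if cv2.pointPolygonTest(q,((ctr[0]-x0)*k*1.,(ctr[1]-y0)*k*1.),False)>=0][0][:,0,:]
    uv=(cn+.5)/k-.5+[x0,y0]
    P=np.array([plane(c,u,z)[:2] for u in uv])*1000
    M=cv2.moments(P.astype(np.float32).reshape(-1,1,2));cen=np.array([M["m10"],M["m01"]])/M["m00"]
    d=P-cen;th=np.arctan2(d[:,1],d[:,0]);r=np.hypot(*d.T)
    g=np.linspace(-np.pi,np.pi,360,endpoint=False);o=np.argsort(th);rr=np.interp(g,th[o],r[o],period=2*np.pi)
    H=np.fft.rfft(rr)/360
    c6=(rr*np.exp(-6j*g)).mean()
    vert=np.degrees(np.angle(c6.conjugate()))/6
    print("thr",thr,"ctr",cen,"equivAF",2*np.sqrt(abs(M["m00"])/3.464),"h1-6",np.abs(H[1:7]).round(2),"flat angle mod60",(vert+30)%60)
    return cen
E
python3 - <<'E'
from h import *
w=np.load("w2.npz");t=np.load("top0.npz");s=np.load("scene0.npz")
q=np.array([(385,70),(478,163),(283,355),(190,262)])/6+[265,145]-.4
P=np.array([plane(w,u,.063) for u in q])*1e3;e=np.diff(np.vstack([P,P[:1]]),axis=0)
print("mouth",P.mean(0),np.linalg.norm(e,axis=1),np.degrees(np.arctan2(e[:,1],e[:,0])))
print("floor-level corners",[ (plane(w,u,.051)[:2]*1e3).round(1) for u in q])
for th in (75,85,95,105): 
    try: sock(w,(315.8,182.3),thr=th)
    except Exception as ex: print(ex)
# slot height from three views
print(tri((w,q.mean(0)),(t,(353.8,216)),(s,(296,170))))
print("tip", [ (plane(w,(312/6+265,385/6+145-.4),z)*1e3).round(1) for z in (.171,.174,.177)])
E
```

```text
mouth [ 547.36849879 -110.20406642   63.        ] [20.6989669  43.7484143  21.21745789 43.22231083] [  23.24577832  -66.48046273 -158.17657952  112.84421625]
floor-level corners [array([531. , -94.5]), array([550.7, -86.1]), array([ 568.8, -127.7]), array([ 548.4, -135.8])]
thr 75 ctr [ 549.41573828 -115.62334106] equivAF 10.686254758060263 h1-6 [0.01 0.18 0.13 0.13 0.08 0.07] flat angle mod60 49.22031570691931
thr 85 ctr [ 549.82776229 -115.67092142] equivAF 12.850487496025744 h1-6 [0.02 0.28 0.12 0.06 0.11 0.17] flat angle mod60 49.40344259834768
thr 95 ctr [ 551.25985468 -115.36496925] equivAF 15.35933050349625 h1-6 [0.07 0.73 0.25 0.06 0.06 0.09] flat angle mod60 20.60620904182546
thr 105 ctr [ 551.51157474 -115.3418685 ] equivAF 17.021712652489732 h1-6 [0.04 0.77 0.27 0.09 0.09 0.18] flat angle mod60 18.94307079424307
(array([ 0.54820424, -0.1104755 ,  0.05834411]), [np.float64(0.0001932632955136643), np.float64(0.001809654650836668), np.float64(0.0016255865449834777)])
tip [array([ 542.9, -111.7,  171. ]), array([ 542.1, -111.3,  174. ]), array([ 541.2, -111. ,  177. ])]
```

Stand yaw is about 23°, and the slot centre is (547, -110). The socket is at about (549.6, -115.6), which puts it at stand (-0.1, -5.8) mm and agrees with x = 0. Its flat is near 49° mod 60, while the key's is at 38°. I'll move over it, turn 11° counter-clockwise and hover with the tip near z = 75 mm.

To row units: 99 mm is 0.165, -3.7 mm is -0.0062, -11 degrees is -0.1222.

>>> send_rows --series '[[[-0.0062,-0.0018,0.025,0,0,-0.0556,0.15],[-0.0062,-0.0018,0.0583,0,0,-0.1222,0.15],[-0.0062,-0.0018,0.1,0,0,-0.1222,0.15],[-0.0062,-0.0018,0.1417,0,0,-0.1222,0.15],[-0.0062,-0.0018,0.165,0,0,-0.1222,0.15]]]'

```text
time_s: 4.68
tool_pos: [0.5483, -0.1098, 0.1463]
orientation: [0.093, 0.996, 0.001, -0.001]
contact_force: [0.3, 0.6, -2.9]
opening: 0.0251
grip_force: 69.7
```

>>> send_rows --series '[[[0,0,0,0,0,0,0.15],[0,0,0,0,0,0,0.15]]]'

```text
time_s: 4.85
tool_pos: [0.5489, -0.1106, 0.149]
orientation: [0.093, 0.996, 0.0, -0.001]
contact_force: [0.4, -0.5, -1.1]
opening: 0.0253
grip_force: 69.7
```

Run:
```python
from bench import *
from h import *
s=read_state();print(s["time_s"],s["tool_pos"],s["orientation"],s["contact_force"])
c=capture("wrist");np.savez("w3.npz",**c)
print(proj(c,[.5497,-.1156,.051]))
a=cv2.resize(c["img"][150:250,255:385],None,fx=6,fy=6,interpolation=cv2.INTER_CUBIC)
cv2.imwrite("pics/w3z.png",a[:,:,::-1]);print(a.shape)
```

```text
4.85 [ 0.5488955  -0.11064684  0.14903073] [ 9.33086430e-02  9.95636912e-01  4.36789385e-04 -6.68371658e-04] [ 0.43986485 -0.45689104 -1.13334162]
[312.02339137 206.8273667 ]
(600, 780, 3)
```

View pics/w3z.png

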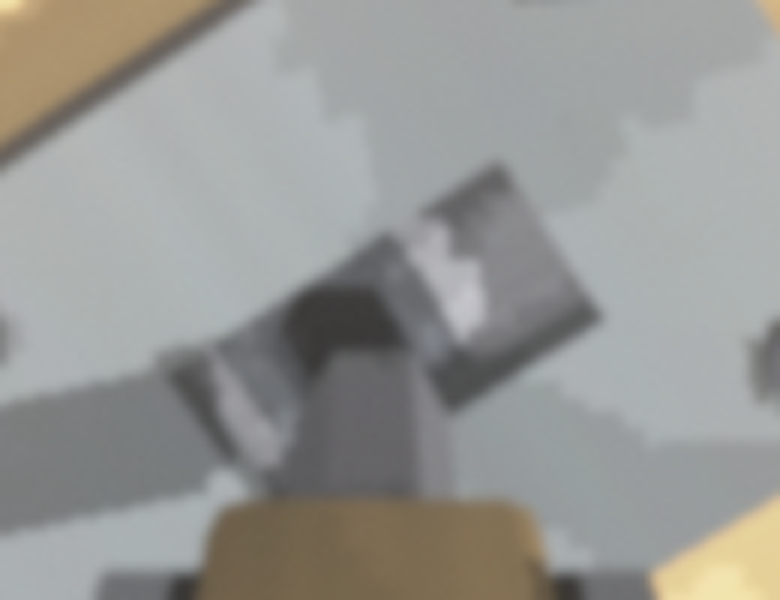

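The upper part of the socket shows as a dark shape: rim edge from (318,288) to (383,294), left corner (285,330), right corner (405,345). The key's tip edge runs (330,352) to (410,350), almost parallel to that rim edge. I'll compute the remaining offset.

Run:
```python
from h import *
c=np.load("w3.npz");f=lambda p:np.array(p)/6+[255,150]-.4
psi=np.radians(180-2*np.degrees(np.arctan2(.0933,.9956)));X=np.array([np.cos(psi),np.sin(psi)]);Y=np.array([np.sin(psi),-np.cos(psi)])
tcp=np.array([548.9,-110.65])
def tool(p,z): 
    d=plane(c,f(p),z)[:2]*1e3-tcp; return np.array([d@X,d@Y]).round(2)
print("psi",np.degrees(psi))
for n,p in dict(tl=(318,288),tr=(383,294),l=(285,330),r=(405,345)).items(): print(n,tool(p,.051))
for n,p in dict(kl=(330,352),kr=(410,350)).items(): print(n,tool(p,.0755))
q=[(497,163),(603,315),(165,360)]
P=np.array([plane(c,f(p),.063)[:2]*1e3 for p in q]);print(P,np.linalg.norm(np.diff(P,axis=0),axis=1),np.linalg.norm(P[2]-P[0]))
m=(P[1]+P[2])/2;print("mouth ctr",m,"edge yaw",np.degrees(np.arctan2(*(P[0]-P[2])[::-1])))
```

```text
psi 169.292628499277
tl [ 5.06 -7.8 ]
tr [ 4.32 -0.17]
l [ -0.06 -11.74]
r [-1.92  2.44]
kl [ 4.38 -5.94]
kr [4.59 2.56]
[[ 529.24846685  -94.4427231 ]
 [ 548.5123583   -85.7483108 ]
 [ 544.47310135 -135.02914027]] [21.13504955 49.44608933] 43.3479728964374
mouth ctr [ 546.49272983 -110.38872554] edge yaw 110.56189669361898
```

Relative to the tip, the socket is at about (0, -2.7) mm in tool axes and 5° clockwise. I'll correct that and descend to just above the floor.

To row units: 21 mm is 0.035, -2.7 mm is -0.0045, 5 degrees is 0.0556.

>>> send_rows --series '[[[0,-0.0045,0,0,0,0.0556,0.15],[0,-0.0045,0.0083,0,0,0.0556,0.15],[0,-0.0045,0.0183,0,0,0.0556,0.15],[0,-0.0045,0.0283,0,0,0.0556,0.15],[0,-0.0045,0.035,0,0,0.0556,0.15]]]'

```text
time_s: 5.32
tool_pos: [0.5486, -0.1146, 0.1275]
orientation: [0.137, 0.991, 0.0, -0.0]
contact_force: [-0.1, -0.2, -2.7]
opening: 0.0254
grip_force: 69.7
```

To row units: 2 mm is 0.0033, 1.5 mm is 0.0025.

>>> send_rows --series '[[[0,0,0,0,0,0,0.15],[0,0,0.0008,0,0,0,0.15],[0,0,0.0017,0,0,0,0.15],[0,0,0.0025,0,0,0,0.15],[0,0,0.0033,0,0,0,0.15]]]'

```text
time_s: 5.73
tool_pos: [0.5489, -0.1149, 0.1265]
orientation: [0.137, 0.991, -0.0, 0.0]
contact_force: [-0.2, -0.2, -2.7]
opening: 0.025
grip_force: 69.7
```

To row units: 1.5 mm is 0.0025, 1 mm is 0.0017.

>>> send_rows --series '[[[0,0,0.0008,0,0,0,0.15],[0,0,0.0017,0,0,0,0.15],[0,0,0.0025,0,0,0,0.15],[0,0,0.0025,0,0,0,0.15]]]'

```text
time_s: 6.07
tool_pos: [0.5487, -0.1149, 0.1247]
orientation: [0.137, 0.991, 0.0, -0.0]
contact_force: [0.5, -1.0, -1.8]
opening: 0.0251
grip_force: 69.7
```

To row units: 1 mm is 0.0017, 0.5 mm is 0.0008.

>>> send_rows --series '[[[0,0,0.0008,0,0,0,0.15],[0,0,0.0017,0,0,0,0.15],[0,0,0.0017,0,0,0,0.15]]]'

```text
time_s: 6.32
tool_pos: [0.5487, -0.1149, 0.1237]
orientation: [0.137, 0.991, 0.0, -0.0]
contact_force: [1.1, -0.2, -2.9]
opening: 0.0253
grip_force: 69.7
```

To row units: 1 mm is 0.0017, 0.5 mm is 0.0008.

>>> send_rows --series '[[[0,0,0.0008,0,0,0,0.15],[0,0,0.0017,0,0,0,0.15],[0,0,0.0017,0,0,0,0.15]]]'

```text
time_s: 6.57
tool_pos: [0.5487, -0.1149, 0.1227]
orientation: [0.137, 0.991, 0.0, -0.0]
contact_force: [0.5, -0.1, -3.4]
opening: 0.0252
grip_force: 69.7
```

To row units: 1 mm is 0.0017, 0.5 mm is 0.0008.

>>> send_rows --series '[[[0,0,0.0008,0,0,0,0.15],[0,0,0.0017,0,0,0,0.15],[0,0,0.0017,0,0,0,0.15]]]'

```text
time_s: 6.82
tool_pos: [0.5487, -0.1149, 0.1217]
orientation: [0.137, 0.991, 0.0, -0.0]
contact_force: [-0.8, -0.0, -3.2]
opening: 0.0253
grip_force: 69.7
```

To row units: 1 mm is 0.0017, 0.5 mm is 0.0008.

>>> send_rows --series '[[[0,0,0.0008,0,0,0,0.15],[0,0,0.0017,0,0,0,0.15],[0,0,0.0017,0,0,0,0.15]]]'

```text
time_s: 7.07
tool_pos: [0.5487, -0.1148, 0.1207]
orientation: [0.137, 0.991, 0.0, -0.0]
contact_force: [-1.1, 0.7, -2.2]
opening: 0.0255
grip_force: 69.8
```

To row units: 2 mm is 0.0033, 1.4 mm is 0.0023.

>>> send_rows --series '[[[0,0,0.0012,0,0,0,0.15],[0,0,0.0023,0,0,0,0.15],[0,0,0.0033,0,0,0,0.15],[0,0,0.0033,0,0,0,0.15]]]'

```text
time_s: 7.4
tool_pos: [0.5487, -0.1147, 0.1186]
orientation: [0.137, 0.991, 0.0, -0.0]
contact_force: [-0.2, 1.0, -2.8]
opening: 0.025
grip_force: 69.8
```

To row units: 2 mm is 0.0033, 1.4 mm is 0.0023.

>>> send_rows --series '[[[0,0,0.0012,0,0,0,0.15],[0,0,0.0023,0,0,0,0.15],[0,0,0.0033,0,0,0,0.15],[0,0,0.0033,0,0,0,0.15]]]'

```text
time_s: 7.73
tool_pos: [0.5487, -0.1147, 0.1166]
orientation: [0.137, 0.991, 0.0, -0.0]
contact_force: [0.0, 2.4, -2.1]
opening: 0.0251
grip_force: 69.8
```

To row units: 2 mm is 0.0033, 1.4 mm is 0.0023.

>>> send_rows --series '[[[0,0,0.0012,0,0,0,0.15],[0,0,0.0023,0,0,0,0.15],[0,0,0.0033,0,0,0,0.15],[0,0,0.0033,0,0,0,0.15]]]'

```text
time_s: 8.07
tool_pos: [0.5487, -0.1148, 0.1146]
orientation: [0.137, 0.991, 0.0, -0.0]
contact_force: [-0.1, 2.6, -2.4]
opening: 0.0254
grip_force: 69.8
```

The key dropped into the socket without pressing, and the tip is about 10 mm deep. I'll seat it 2 mm more, then turn clockwise, letting the TCP swing about the key's axis, which lies about 2 mm off along tool -x.

To row units: 2 mm is 0.0033, 1.4 mm is 0.0023.

>>> send_rows --series '[[[0,0,0.0012,0,0,0,0.15],[0,0,0.0023,0,0,0,0.15],[0,0,0.0033,0,0,0,0.15],[0,0,0.0033,0,0,0,0.15]]]'

```text
time_s: 8.4
tool_pos: [0.5487, -0.1148, 0.1126]
orientation: [0.137, 0.991, 0.0, -0.0]
contact_force: [-0.3, 3.4, -1.7]
opening: 0.0257
grip_force: 69.9
```

To row units: 0.95 mm is 0.0016, 0.75 mm is 0.0013, 25 degrees is 0.2778.

>>> send_rows --series '[[[0,0.0003,0,0,0,0.0556,0.15],[0,0.0007,0,0,0,0.1111,0.15],[-0.0002,0.001,0,0,0,0.1667,0.15],[-0.0002,0.0013,0,0,0,0.2222,0.15],[-0.0003,0.0016,0,0,0,0.2778,0.15]]]'

```text
time_s: 8.82
tool_pos: [0.5492, -0.1139, 0.1126]
orientation: [0.351, 0.937, 0.0, -0.0]
contact_force: [-0.4, 2.8, -2.2]
opening: 0.0254
grip_force: 69.8
```

Run:
```python
from bench import *
s=read_state();print(s["tool_pos"],s["contact_force"],s["ft_torque"],s["orientation"],s["joints"][5])
```

```text
[ 0.54921717 -0.11390796  0.11260821] [-0.42491632  2.79563946 -2.17491619] [0.77285727 0.06401125 0.11656392] [ 3.50512698e-01  9.36557966e-01  1.44058386e-04 -6.06086770e-05] 0.27841939143000477
```

The moment about z of 0.117 N m matches the drag, so the screw is turning. I'll finish the first quarter turn.

To row units: 1.2 mm is 0.002, 1 mm is 0.0017, 6.6 degrees is 0.0733.

>>> send_rows --series '[[[0,0.0004,0,0,0,0.0733,0.15],[-0.0002,0.0008,0,0,0,0.1467,0.15],[-0.0002,0.0013,0,0,0,0.22,0.15],[-0.0003,0.0017,0,0,0,0.2933,0.15],[-0.0006,0.002,0,0,0,0.3667,0.15]]]'

```text
time_s: 9.23
tool_pos: [0.5502, -0.1134, 0.1126]
orientation: [0.603, 0.798, -0.0, -0.0]
contact_force: [-0.4, 2.0, -2.5]
opening: 0.0254
grip_force: 69.8
```

To row units: 1.2 mm is 0.002, 1 mm is 0.0017, 33 degrees is 0.3667.

>>> send_rows --series '[[[0,0.0004,0,0,0,0.0733,0.15],[-0.0002,0.0008,0,0,0,0.1467,0.15],[-0.0002,0.0013,0,0,0,0.22,0.15],[-0.0003,0.0017,0,0,0,0.2933,0.15],[-0.0006,0.002,0,0,0,0.3667,0.15]]]'

```text
time_s: 9.65
tool_pos: [0.5514, -0.1135, 0.1126]
orientation: [0.805, 0.594, -0.0, -0.0]
contact_force: [-1.4, 2.2, -1.9]
opening: 0.0249
grip_force: 69.8
```

Run:
```python
from bench import *
s=read_state();print(s["tool_pos"],s["contact_force"],s["ft_torque"],s["orientation"],s["joints"][5])
```

```text
[ 0.55135295 -0.11350421  0.11261657] [-1.35735332  2.21401283 -1.90955844] [0.46023015 0.40532905 0.13616816] [ 8.04507422e-01  5.93942532e-01 -2.77205390e-04 -1.35228723e-05] 1.4346111002538078
```

First quarter turn done. Now I release, recentre on the key's axis and turn the wrist back 90°.

To row units: -2.2 mm is -0.0037.

>>> send_rows --series '[[[0,0,0,0,0,0,0.7],[0,0,0,0,0,0,0.7],[0,0,0,0,0,0,0.7],[0,0,0,0,0,0,0.7],[-0.0037,0,0,0,0,0,0.7]]]'

```text
time_s: 10.07
tool_pos: [0.5511, -0.1155, 0.113]
orientation: [0.802, 0.597, 0.0, 0.0]
contact_force: [0.6, -0.1, 0.4]
opening: 0.0595
grip_force: 0.0
```

To row units: -30 degrees is -0.3333.

>>> send_rows --series '[[[0,0,0,0,0,-0.0667,0.7],[0,0,0,0,0,-0.1333,0.7],[0,0,0,0,0,-0.2,0.7],[0,0,0,0,0,-0.2667,0.7],[0,0,0,0,0,-0.3333,0.7]]]'

```text
time_s: 10.48
tool_pos: [0.5509, -0.1157, 0.1129]
orientation: [0.619, 0.786, -0.0, 0.0]
contact_force: [0.1, -0.0, -0.0]
opening: 0.06
grip_force: 0.0
```

To row units: -30 degrees is -0.3333.

>>> send_rows --series '[[[0,0,0,0,0,-0.0667,0.7],[0,0,0,0,0,-0.1333,0.7],[0,0,0,0,0,-0.2,0.7],[0,0,0,0,0,-0.2667,0.7],[0,0,0,0,0,-0.3333,0.7]]]'

```text
time_s: 10.9
tool_pos: [0.5509, -0.1157, 0.1129]
orientation: [0.394, 0.919, -0.0, 0.0]
contact_force: [0.4, 1.1, 0.0]
opening: 0.0598
grip_force: 0.0
```

To row units: -30 degrees is -0.3333.

>>> send_rows --series '[[[0,0,0,0,0,-0.0667,0.7],[0,0,0,0,0,-0.1333,0.7],[0,0,0,0,0,-0.2,0.7],[0,0,0,0,0,-0.2667,0.7],[0,0,0,0,0,-0.3333,0.7]]]'

```text
time_s: 11.32
tool_pos: [0.5509, -0.1157, 0.1129]
orientation: [0.143, 0.99, -0.0, 0.0]
contact_force: [-1.1, -0.2, -0.9]
opening: 0.0598
grip_force: 0.0
```

Run:
```python
from bench import *
from h import *
s=read_state();print(s["tool_pos"],s["contact_force"],s["ft_torque"],s["orientation"],s["joints"][5])
c=capture("wrist");np.savez("w4.npz",**c)
a=cv2.resize(c["img"][120:400,180:460],None,fx=2,fy=2,interpolation=cv2.INTER_CUBIC)
cv2.imwrite("pics/w4.png",a[:,:,::-1])
```

```text
[ 0.55094335 -0.11571631  0.11291494] [-1.06495569 -0.24830594 -0.86495762] [ 0.00514147 -0.00155481  0.03235569] [ 1.42977449e-01  9.89725930e-01 -9.03377907e-05  1.53782091e-04] -0.15233300047573559
```

View pics/w4.png

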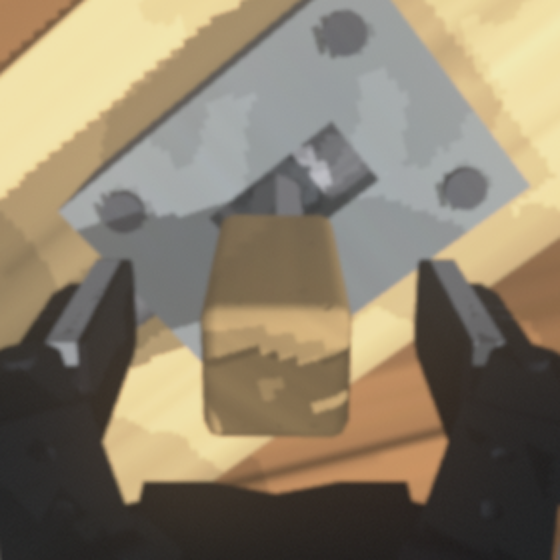

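The key stands upright and square between the pads. The handle top is centred at about (276,370) with the pads at x = 133 and 418. Regrasp and second quarter turn.

>>> send_rows --series '[[[0,0,0,0,0,0,0.15],[0,0,0,0,0,0,0.15],[0,0,0,0,0,0,0.15],[0,0,0,0,0,0,0.15],[0,0,0,0,0,0,0.15]]]'

```text
time_s: 11.78
tool_pos: [0.5509, -0.1154, 0.1127]
orientation: [0.147, 0.989, 0.0, -0.0]
contact_force: [-0.0, -0.6, -1.8]
opening: 0.0251
grip_force: 70.0
```

To row units: 30 degrees is 0.3333.

>>> send_rows --series '[[[0,0,0,0,0,0.0667,0.15],[0,0,0,0,0,0.1333,0.15],[0,0,0,0,0,0.2,0.15],[0,0,0,0,0,0.2667,0.15],[0,0,0,0,0,0.3333,0.15]]]'

```text
time_s: 12.2
tool_pos: [0.5507, -0.1156, 0.1126]
orientation: [0.4, 0.917, -0.0, -0.0]
contact_force: [-0.3, -1.6, -1.4]
opening: 0.0254
grip_force: 70.0
```

To row units: 30 degrees is 0.3333.

>>> send_rows --series '[[[0,0,0,0,0,0.0667,0.15],[0,0,0,0,0,0.1333,0.15],[0,0,0,0,0,0.2,0.15],[0,0,0,0,0,0.2667,0.15],[0,0,0,0,0,0.3333,0.15]]]'

```text
time_s: 12.62
tool_pos: [0.5505, -0.1157, 0.1126]
orientation: [0.623, 0.782, -0.0, -0.0]
contact_force: [-0.2, -1.8, -0.2]
opening: 0.0253
grip_force: 70.1
```

To row units: 30 degrees is 0.3333.

>>> send_rows --series '[[[0,0,0,0,0,0.0667,0.15],[0,0,0,0,0,0.1333,0.15],[0,0,0,0,0,0.2,0.15],[0,0,0,0,0,0.2667,0.15],[0,0,0,0,0,0.3333,0.15]]]'

```text
time_s: 13.03
tool_pos: [0.5503, -0.1156, 0.1126]
orientation: [0.805, 0.594, -0.001, -0.0]
contact_force: [-2.3, -0.2, 0.2]
opening: 0.0253
grip_force: 70.2
```

Run:
```python
from bench import *
s=read_state();print(s["tool_pos"],s["contact_force"],s["ft_torque"],s["orientation"],s["joints"][5])
```

```text
[ 0.55032753 -0.11558176  0.11264063] [-2.31065546 -0.16849167  0.16667111] [-0.26887784  0.64742147  0.17914204] [ 8.04583994e-01  5.93838491e-01 -6.16839476e-04 -2.50565635e-04] 1.4308460983754119
```

Second quarter done with low forces. I'll release, turn back, regrasp, and advance in smaller steps towards the stop.

>>> send_rows --series '[[[0,0,0,0,0,0,0.7],[0,0,0,0,0,0,0.7],[0,0,0,0,0,0,0.7],[0,0,0,0,0,0,0.7],[0,0,0,0,0,0,0.7]]]'

```text
time_s: 13.45
tool_pos: [0.551, -0.1154, 0.1129]
orientation: [0.802, 0.597, 0.0, 0.0]
contact_force: [-0.1, -0.7, -1.0]
opening: 0.06
grip_force: 0.0
```

To row units: -30 degrees is -0.3333.

>>> send_rows --series '[[[0,0,0,0,0,-0.0667,0.7],[0,0,0,0,0,-0.1333,0.7],[0,0,0,0,0,-0.2,0.7],[0,0,0,0,0,-0.2667,0.7],[0,0,0,0,0,-0.3333,0.7]]]'

```text
time_s: 13.87
tool_pos: [0.5509, -0.1155, 0.1128]
orientation: [0.619, 0.786, 0.0, 0.0]
contact_force: [-0.6, -0.1, -0.3]
opening: 0.0599
grip_force: 0.0
```

To row units: -30 degrees is -0.3333.

>>> send_rows --series '[[[0,0,0,0,0,-0.0667,0.7],[0,0,0,0,0,-0.1333,0.7],[0,0,0,0,0,-0.2,0.7],[0,0,0,0,0,-0.2667,0.7],[0,0,0,0,0,-0.3333,0.7]]]'

```text
time_s: 14.28
tool_pos: [0.5509, -0.1154, 0.1128]
orientation: [0.394, 0.919, 0.0, 0.0]
contact_force: [0.4, -0.6, 0.3]
opening: 0.0595
grip_force: 0.0
```

To row units: -30 degrees is -0.3333.

>>> send_rows --series '[[[0,0,0,0,0,-0.0667,0.7],[0,0,0,0,0,-0.1333,0.7],[0,0,0,0,0,-0.2,0.7],[0,0,0,0,0,-0.2667,0.7],[0,0,0,0,0,-0.3333,0.7]]]'

```text
time_s: 14.7
tool_pos: [0.551, -0.1154, 0.1129]
orientation: [0.143, 0.99, 0.0, 0.0]
contact_force: [0.5, -0.8, -0.6]
opening: 0.0596
grip_force: 0.0
```

>>> send_rows --series '[[[0,0,0,0,0,0,0.15],[0,0,0,0,0,0,0.15],[0,0,0,0,0,0,0.15],[0,0,0,0,0,0,0.15],[0,0,0,0,0,0,0.15]]]'

```text
time_s: 15.12
tool_pos: [0.5509, -0.1154, 0.1127]
orientation: [0.147, 0.989, 0.0, -0.0]
contact_force: [0.6, -0.2, -1.2]
opening: 0.0248
grip_force: 69.5
```

To row units: 20 degrees is 0.2222.

>>> send_rows --series '[[[0,0,0,0,0,0.0444,0.15],[0,0,0,0,0,0.0889,0.15],[0,0,0,0,0,0.1333,0.15],[0,0,0,0,0,0.1778,0.15],[0,0,0,0,0,0.2222,0.15]]]'

```text
time_s: 15.53
tool_pos: [0.5508, -0.1156, 0.1127]
orientation: [0.318, 0.948, -0.0, -0.0]
contact_force: [0.6, -0.9, -2.3]
opening: 0.0253
grip_force: 69.6
```

Run:
```python
from bench import *
s=read_state();print(s["tool_pos"],s["contact_force"],s["ft_torque"],s["orientation"],s["joints"][5])
```

```text
[ 0.55080489 -0.11555679  0.11267832] [ 0.61245961 -0.93614272 -2.28886389] [-0.23251675 -0.00405941  0.11886457] [ 3.17734875e-01  9.48179588e-01 -1.13915716e-04 -6.52881777e-05] 0.20765171871193494
```

To row units: 12 degrees is 0.1333.

>>> send_rows --series '[[[0,0,0,0,0,0.0333,0.15],[0,0,0,0,0,0.0667,0.15],[0,0,0,0,0,0.1,0.15],[0,0,0,0,0,0.1333,0.15]]]'

```text
time_s: 15.87
tool_pos: [0.5507, -0.1156, 0.1127]
orientation: [0.415, 0.91, -0.0, -0.0]
contact_force: [0.3, -1.3, -1.8]
opening: 0.0251
grip_force: 69.7
```

```bash
cat > st.py <<'E'
from bench import *
import numpy as np
s=read_state();q=s["orientation"];print(s["time_s"],s["tool_pos"],s["contact_force"].round(2),s["ft_torque"].round(3),"toolx deg",np.degrees(2*np.arctan2(q[1],q[0])).round(2),s["joints"][5])
E
python3 st.py
```

```text
15.8667 [ 0.55072719 -0.1155812   0.1126611 ] [ 0.3  -1.26 -1.76] [-0.271  0.045  0.186] toolx deg 131.0 0.4162099180258182
```

To row units: 9 degrees is 0.1.

>>> send_rows --series '[[[0,0,0,0,0,0.0333,0.15],[0,0,0,0,0,0.0667,0.15],[0,0,0,0,0,0.1,0.15]]]'

```text
time_s: 16.12
tool_pos: [0.5507, -0.1156, 0.1127]
orientation: [0.485, 0.875, -0.0, -0.0]
contact_force: [-1.1, -1.1, -1.5]
opening: 0.0255
grip_force: 69.7
```

```bash
python3 st.py
```

```text
16.1167 [ 0.55067266 -0.11562149  0.11266306] [-1.09 -1.13 -1.47] [-0.258  0.222  0.121] toolx deg 121.99 0.5733336903903933
```

To row units: 9 degrees is 0.1.

>>> send_rows --series '[[[0,0,0,0,0,0.0333,0.15],[0,0,0,0,0,0.0667,0.15],[0,0,0,0,0,0.1,0.15]]]'

```text
time_s: 16.37
tool_pos: [0.5506, -0.1156, 0.1126]
orientation: [0.552, 0.834, -0.0, -0.0]
contact_force: [-2.3, -1.2, -0.3]
opening: 0.0251
grip_force: 69.7
```

```bash
python3 st.py
```

```text
16.3667 [ 0.55062201 -0.11562871  0.11264906] [-2.27 -1.17 -0.27] [-0.311  0.268  0.179] toolx deg 113.0 0.7303518937545792
```

To row units: 5 degrees is 0.0556.

>>> send_rows --series '[[[0,0,0,0,0,0.0278,0.15],[0,0,0,0,0,0.0556,0.15]]]'

```text
time_s: 16.53
tool_pos: [0.5506, -0.1156, 0.1126]
orientation: [0.588, 0.809, -0.0, -0.0]
contact_force: [-1.7, -1.0, -1.5]
opening: 0.0251
grip_force: 69.8
```

To row units: 5 degrees is 0.0556.

>>> send_rows --series '[[[0,0,0,0,0,0.0278,0.15],[0,0,0,0,0,0.0556,0.15]]]'

```text
time_s: 16.7
tool_pos: [0.5505, -0.1156, 0.1126]
orientation: [0.622, 0.783, -0.0, -0.0]
contact_force: [-0.5, -1.9, -0.9]
opening: 0.0256
grip_force: 69.9
```

```bash
python3 st.py
```

```text
16.7 [ 0.55050717 -0.11562328  0.11255714] [-0.54 -1.94 -0.87] [-0.333  0.294  0.294] toolx deg 103.03 0.9042872570027873
```

To row units: 5 degrees is 0.0556.

>>> send_rows --series '[[[0,0,0,0,0,0.0278,0.15],[0,0,0,0,0,0.0556,0.15]]]'

```text
time_s: 16.87
tool_pos: [0.5505, -0.1156, 0.1126]
orientation: [0.656, 0.755, -0.0, -0.0]
contact_force: [-0.8, -1.2, -1.0]
opening: 0.0252
grip_force: 69.7
```

```bash
python3 st.py
```

```text
16.8667 [ 0.55050389 -0.11560266  0.11256422] [-0.77 -1.2  -0.98] [-0.357  0.392  0.146] toolx deg 98.03 0.9916076586122989
```

To row units: 5 degrees is 0.0556.

>>> send_rows --series '[[[0,0,0,0,0,0.0278,0.15],[0,0,0,0,0,0.0556,0.15]]]'

```text
time_s: 17.03
tool_pos: [0.5505, -0.1156, 0.1125]
orientation: [0.688, 0.726, -0.0, -0.0]
contact_force: [-1.8, -0.6, -1.2]
opening: 0.0254
grip_force: 69.7
```

```bash
python3 st.py
```

```text
17.0333 [ 0.55045349 -0.11558773  0.11252485] [-1.81 -0.55 -1.21] [-0.346  0.351  0.141] toolx deg 93.02 1.0789698813994417
```

To row units: 5 degrees is 0.0556.

>>> send_rows --series '[[[0,0,0,0,0,0.0278,0.15],[0,0,0,0,0,0.0556,0.15]]]'

```text
time_s: 17.2
tool_pos: [0.5504, -0.1156, 0.1125]
orientation: [0.719, 0.695, -0.0, -0.0]
contact_force: [-0.6, -1.5, -1.8]
opening: 0.0251
grip_force: 69.6
```

```bash
python3 st.py
```

```text
17.2 [ 0.5504388  -0.11558674  0.11250703] [-0.56 -1.5  -1.78] [-0.377  0.379  0.067] toolx deg 88.01 1.1663326263548532
```

The turn so far (about 257° of wrist rotation) exceeds what I expected before the stop. I'll check with one composite picture (wrist and scene).

Run:
```python
from bench import *
from h import *
w=capture("wrist");s=capture("scene");t=capture("top");np.savez("w5.npz",**w)
def cr(c,x0,y0,x1,y1,W,H):return cv2.resize(c["img"][y0:y1,x0:x1],(W,H),interpolation=cv2.INTER_CUBIC)
o=np.hstack([cr(w,220,100,420,400,400,600),np.vstack([cr(s,230,100,350,220,400,400)[:400],cr(t,310,180,430,240,400,200)])])
cv2.imwrite("pics/comp.png",o[:,:,::-1])
# handle top height check in w4: front top corners, 26 mm apart
c=np.load("w4.npz")
for a,b in [((205,308),(349,308)),((222,217),(328,217))]:
    ua=np.array(a)/2+[180,120];ub=np.array(b)/2+[180,120]
    zs=np.arange(.08,.18,.001);L=[np.linalg.norm(plane(c,ua,z)-plane(c,ub,z)) for z in zs];print(zs[np.argmin(abs(np.array(L)-.026))])
```

```text
0.13900000000000007
0.09200000000000001
```

View pics/comp.png

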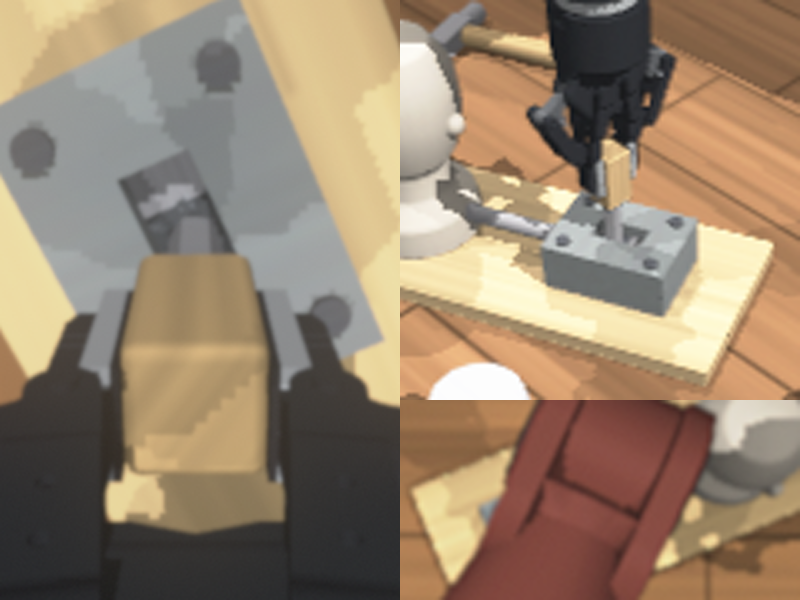

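The key is seated and upright: the left panel shows the shaft in the slot at (195,235), and the scene panel shows the handle above the block at (615,175). I'll keep turning and watch the moment.

To row units: 5 degrees is 0.0556.

>>> send_rows --series '[[[0,0,0,0,0,0.0278,0.15],[0,0,0,0,0,0.0556,0.15]]]'

```text
time_s: 17.52
tool_pos: [0.5504, -0.1155, 0.1125]
orientation: [0.748, 0.664, -0.0, -0.0]
contact_force: [-1.3, -1.9, -1.8]
opening: 0.0249
grip_force: 69.5
```

```bash
python3 st.py
```

```text
17.5167 [ 0.55042538 -0.11554371  0.11250296] [-1.34 -1.92 -1.75] [-0.351  0.611  0.034] toolx deg 83.15 1.251161343703397
```

To row units: 5 degrees is 0.0556.

>>> send_rows --series '[[[0,0,0,0,0,0.0278,0.15],[0,0,0,0,0,0.0556,0.15]]]'

```text
time_s: 17.68
tool_pos: [0.5504, -0.1155, 0.1124]
orientation: [0.776, 0.63, -0.0, -0.0]
contact_force: [-1.7, -0.9, -2.0]
opening: 0.0255
grip_force: 69.4
```

```bash
python3 st.py
```

```text
17.6833 [ 0.55043735 -0.11547506  0.11242611] [-1.73 -0.87 -1.98] [-0.314  0.411  0.005] toolx deg 78.14 1.3387439668786978
```

To row units: 5 degrees is 0.0556.

>>> send_rows --series '[[[0,0,0,0,0,0.0278,0.15],[0,0,0,0,0,0.0556,0.15]]]'

```text
time_s: 17.85
tool_pos: [0.5506, -0.1154, 0.1124]
orientation: [0.803, 0.596, -0.0, -0.0]
contact_force: [-1.7, -0.3, -2.7]
opening: 0.0255
grip_force: 69.4
```

```bash
python3 st.py
```

```text
17.85 [ 0.55055037 -0.11539322  0.1124089 ] [-1.66 -0.31 -2.67] [-0.235  0.258 -0.003] toolx deg 73.14 1.4260363117134733
```

To row units: 5 degrees is 0.0556.

>>> send_rows --series '[[[0,0,0,0,0,0.0278,0.15],[0,0,0,0,0,0.0556,0.15]]]'

```text
time_s: 18.02
tool_pos: [0.5506, -0.1153, 0.1124]
orientation: [0.828, 0.56, -0.0, -0.0]
contact_force: [-1.9, 0.1, -2.5]
opening: 0.0251
grip_force: 69.4
```

```bash
python3 st.py
```

```text
18.0167 [ 0.55057841 -0.11529124  0.11243332] [-1.87  0.05 -2.53] [-0.141  0.358  0.012] toolx deg 68.14 1.5133008267339259
```

To row units: 2.5 degrees is 0.0278.

>>> send_rows --series '[[[0,0,0,0,0,0.0278,0.15],[0,0,0,0,0,0.0556,0.15]]]'

```text
time_s: 18.18
tool_pos: [0.5504, -0.1154, 0.1124]
orientation: [0.852, 0.524, -0.0, -0.0]
contact_force: [-1.6, -0.3, -3.1]
opening: 0.0251
grip_force: 69.4
```

```bash
python3 st.py
```

```text
18.1833 [ 0.55036465 -0.11536631  0.11236287] [-1.62 -0.26 -3.13] [-0.297  0.622  0.013] toolx deg 63.14 1.6005501762820664
```

To row units: 5 degrees is 0.0556.

>>> send_rows --series '[[[0,0,0,0,0,0.0278,0.15],[0,0,0,0,0,0.0556,0.15]]]'

```text
time_s: 18.35
tool_pos: [0.5503, -0.1155, 0.1124]
orientation: [0.874, 0.486, -0.001, -0.0]
contact_force: [-3.0, -1.5, -2.1]
opening: 0.0251
grip_force: 69.5
```

```bash
python3 st.py
```

```text
18.35 [ 0.55029993 -0.11545957  0.11235798] [-2.97 -1.52 -2.07] [-0.38   0.688  0.11 ] toolx deg 58.14 1.6877863246158071
```

To row units: 3 degrees is 0.0333.

>>> send_rows --series '[[[0,0,0,0,0,0.0333,0.15]]]'

```text
time_s: 18.43
tool_pos: [0.5503, -0.1154, 0.1123]
orientation: [0.886, 0.463, -0.001, -0.0]
contact_force: [-1.8, -1.4, -1.8]
opening: 0.0253
grip_force: 69.6
```

```bash
python3 st.py
```

```text
18.4333 [ 0.55026819 -0.11543547  0.11233965] [-1.8  -1.37 -1.78] [-0.339  0.619  0.137] toolx deg 55.15 1.739928281204691
```

To row units: 3 degrees is 0.0333.

>>> send_rows --series '[[[0,0,0,0,0,0.0333,0.15]]]'

```text
time_s: 18.52
tool_pos: [0.5503, -0.1154, 0.1123]
orientation: [0.898, 0.439, -0.001, -0.0]
contact_force: [-2.8, -1.0, -2.8]
opening: 0.0249
grip_force: 69.6
```

```bash
python3 st.py
```

```text
18.5167 [ 0.55028604 -0.11542576  0.11232645] [-2.8  -1.04 -2.78] [-0.36   0.65   0.252] toolx deg 52.13 1.7926903076499023
```

To row units: 3 degrees is 0.0333.

>>> send_rows --series '[[[0,0,0,0,0,0.0333,0.15]]]'

```text
time_s: 18.6
tool_pos: [0.5503, -0.1154, 0.1123]
orientation: [0.909, 0.416, -0.001, -0.0]
contact_force: [-3.3, -1.6, -2.1]
opening: 0.0253
grip_force: 69.7
```

```bash
python3 st.py
```

```text
18.6 [ 0.55026196 -0.11543054  0.11233046] [-3.28 -1.65 -2.06] [-0.359  0.722  0.298] toolx deg 49.13 1.8450236139769656
```

To row units: 3 degrees is 0.0333.

>>> send_rows --series '[[[0,0,0,0,0,0.0333,0.15]]]'

```text
time_s: 18.68
tool_pos: [0.5502, -0.1154, 0.1123]
orientation: [0.92, 0.392, -0.001, -0.0]
contact_force: [-2.7, -0.8, -1.2]
opening: 0.0249
grip_force: 69.7
```

```bash
python3 st.py
```

```text
18.6833 [ 0.5502186  -0.11538747  0.11230441] [-2.68 -0.77 -1.21] [-0.261  0.72   0.261] toolx deg 46.14 1.897320277510107
```

To row units: 2 degrees is 0.0222.

>>> send_rows --series '[[[0,0,0,0,0,0.0222,0.15]]]'

```text
time_s: 18.77
tool_pos: [0.5502, -0.1154, 0.1123]
orientation: [0.927, 0.376, -0.001, -0.0]
contact_force: [-1.2, -0.9, -2.7]
opening: 0.0256
grip_force: 69.7
```

```bash
python3 st.py
```

```text
18.7667 [ 0.55024438 -0.11540808  0.1123208 ] [-1.2  -0.91 -2.71] [-0.303  0.685  0.297] toolx deg 44.12 1.9324810501470924
```

To row units: 2 degrees is 0.0222.

>>> send_rows --series '[[[0,0,0,0,0,0.0222,0.15]]]'

```text
time_s: 18.85
tool_pos: [0.5502, -0.1154, 0.1123]
orientation: [0.933, 0.36, -0.001, -0.0]
contact_force: [-1.1, -1.0, -2.4]
opening: 0.0251
grip_force: 69.6
```

```bash
python3 st.py
```

```text
18.85 [ 0.55022803 -0.11537471  0.11231715] [-1.06 -1.04 -2.42] [-0.322  0.673  0.23 ] toolx deg 42.18 1.9663831700316992
```

To row units: 2 degrees is 0.0222.

>>> send_rows --series '[[[0,0,0,0,0,0.0222,0.15]]]'

```text
time_s: 18.93
tool_pos: [0.5502, -0.1153, 0.1123]
orientation: [0.939, 0.344, -0.001, -0.0]
contact_force: [-2.6, -2.1, -1.2]
opening: 0.0253
grip_force: 69.7
```

```bash
python3 st.py
```

```text
18.9333 [ 0.55024796 -0.11534638  0.11232246] [-2.64 -2.1  -1.23] [-0.308  0.709  0.204] toolx deg 40.19 2.0012165163924176
```

To row units: 2 degrees is 0.0222.

>>> send_rows --series '[[[0,0,0,0,0,0.0222,0.15]]]'

```text
time_s: 19.02
tool_pos: [0.5502, -0.1153, 0.1123]
orientation: [0.945, 0.327, -0.001, -0.0]
contact_force: [-2.3, -1.6, -2.1]
opening: 0.0255
grip_force: 69.6
```

```bash
python3 st.py
```

```text
19.0167 [ 0.55022286 -0.11533845  0.11229902] [-2.31 -1.56 -2.08] [-0.238  0.715  0.261] toolx deg 38.18 2.036179638138987
```

```bash
python3 - <<'E'
from bench import *
from h import *
c=capture("wrist");np.savez("w6.npz",**c)
def ed(c,rows):
    g=cv2.cvtColor(c["img"],cv2.COLOR_RGB2HSV).astype(int);o=[]
    for y in rows:
        m=np.where((g[y,255:385,1]>60)&(g[y,255:385,2]>70)&(g[y,255:385,0]<30))[0]; o.append((y,m.min()+255,m.max()+255) if len(m) else (y,))
    return o
a=np.load("w5.npz")
for n,k in (("w5",a),("w6",c)): 
    print(n,ed(k,range(225,345,12)))
    print([int(np.argmax(np.abs(np.diff(k["img"][262:285,x].astype(int).sum(1)))))+262 for x in range(285,352,6)])
E
python3 st.py
```

```text
w5 [(225,), (237, np.int64(289), np.int64(344)), (249, np.int64(285), np.int64(348)), (261, np.int64(255), np.int64(351)), (273, np.int64(280), np.int64(354)), (285, np.int64(280), np.int64(354)), (297, np.int64(280), np.int64(354)), (309, np.int64(280), np.int64(354)), (321, np.int64(281), np.int64(354)), (333, np.int64(281), np.int64(353))]
[271, 271, 272, 271, 272, 272, 272, 272, 272, 272, 271, 272]
w6 [(225,), (237, np.int64(289), np.int64(344)), (249, np.int64(285), np.int64(348)), (261, np.int64(282), np.int64(351)), (273, np.int64(280), np.int64(353)), (285, np.int64(280), np.int64(354)), (297, np.int64(281), np.int64(353)), (309, np.int64(281), np.int64(353)), (321, np.int64(282), np.int64(352)), (333, np.int64(281), np.int64(353))]
[272, 272, 273, 272, 271, 272, 272, 271, 271, 272, 271, 272]
19.0667 [ 0.55022728 -0.11534765  0.1123142 ] [-3.02 -0.48 -1.9 ] [-0.289  0.818  0.189] toolx deg 38.03 2.0387573636743097
```

The handle stays square in the jaws. The moment runs: steady drag, hump, about 16° of free play, hump again, with a 60° period. That fits the screw having reached its stop after about 215° (predicted 213°), with the key since ratcheting in the socket. I'll go clockwise into the next free zone and just up to light contact, so the screw isn't dragged back.

To row units: 12 degrees is 0.1333.

>>> send_rows --series '[[[0,0,0,0,0,0.0333,0.15],[0,0,0,0,0,0.0667,0.15],[0,0,0,0,0,0.1,0.15],[0,0,0,0,0,0.1333,0.15]]]'

```text
time_s: 19.4
tool_pos: [0.5502, -0.1153, 0.1123]
orientation: [0.974, 0.226, -0.001, -0.0]
contact_force: [-2.6, -0.2, -2.9]
opening: 0.0248
grip_force: 69.5
```

```bash
python3 st.py
```

```text
19.4 [ 0.55021163 -0.1152839   0.11229567] [-2.6  -0.24 -2.87] [-0.138  0.826  0.043] toolx deg 26.16 2.2460281673496256
```

To row units: 6 degrees is 0.0667.

>>> send_rows --series '[[[0,0,0,0,0,0.0333,0.15],[0,0,0,0,0,0.0667,0.15]]]'

```text
time_s: 19.57
tool_pos: [0.5502, -0.1152, 0.1123]
orientation: [0.985, 0.175, -0.001, -0.0]
contact_force: [-2.9, -0.4, -3.0]
opening: 0.0251
grip_force: 69.4
```

```bash
python3 st.py
```

```text
19.5667 [ 0.55022533 -0.11524458  0.11228885] [-2.9  -0.38 -2.98] [-0.095  0.733 -0.022] toolx deg 20.15 2.3508669275436764
```

To row units: 6 degrees is 0.0667.

>>> send_rows --series '[[[0,0,0,0,0,0.0333,0.15],[0,0,0,0,0,0.0667,0.15]]]'

```text
time_s: 19.73
tool_pos: [0.5504, -0.1151, 0.1123]
orientation: [0.992, 0.123, -0.001, -0.0]
contact_force: [-0.0, 1.0, -2.0]
opening: 0.0251
grip_force: 69.4
```

```bash
python3 st.py
```

```text
19.7333 [ 0.55037132 -0.11512443  0.11230644] [-0.04  0.95 -2.04] [ 0.038  0.538 -0.029] toolx deg 14.15 2.455647937218706
```

The free zone repeats at about 10° mod 60, which matches a screw at 4.4 rad (23° - 252° ≡ 11°). The screw is on its stop. I'll release here and lift away.

To row units: 2 degrees is 0.0222.

>>> send_rows --series '[[[0,0,0,0,0,0.0222,0.15],[0,0,0,0,0,0.0222,0.7],[0,0,0,0,0,0.0222,0.7],[0,0,0,0,0,0.0222,0.7],[0,0,0,0,0,0.0222,0.7]]]'

```text
time_s: 20.15
tool_pos: [0.5512, -0.1155, 0.1131]
orientation: [0.994, 0.107, 0.0, 0.0]
contact_force: [1.3, -0.6, 0.1]
opening: 0.0598
grip_force: 0.0
```

To row units: -85 mm is -0.1417, -55 mm is -0.0917.

>>> send_rows --series '[[[0,0,0,0,0,0,0.7],[0,0,-0.0167,0,0,0,0.7],[0,0,-0.05,0,0,0,0.7],[0,0,-0.0917,0,0,0,0.7],[0,0,-0.1417,0,0,0,0.7]]]'

```text
time_s: 20.57
tool_pos: [0.5501, -0.1151, 0.1983]
orientation: [0.994, 0.106, -0.001, -0.001]
contact_force: [1.2, -0.1, -0.2]
opening: 0.0598
grip_force: 0.0
```

To row units: -55 mm is -0.0917, -45 mm is -0.075.

>>> send_rows --series '[[[0,0,-0.0417,0,0,0,0.7],[0,0,-0.075,0,0,0,0.7],[0,0,-0.0917,0,0,0,0.7],[0,0,-0.0917,0,0,0,0.7],[0,0,-0.0917,0,0,0,0.7]]]'

```text
time_s: 20.98
tool_pos: [0.551, -0.1156, 0.2526]
orientation: [0.994, 0.106, 0.0, 0.0]
contact_force: [-0.3, 0.8, -0.2]
opening: 0.0599
grip_force: 0.0
```

```bash
python3 st.py
python3 - <<'E'
from bench import *
from h import *
c=capture("wrist");s=capture("scene");s0=np.load("scene0.npz")
# key handle top in wrist and scene by light-wood mask near its expected pixel
for n,k in(("w",c),("s",s)):
    for z in (.097,.147): print(n,z,proj(k,[.5505,-.1153,z]).round(1))
u=proj(c,[.5505,-.1153,.147]);x,y=map(int,u)
g=cv2.cvtColor(c["img"],cv2.COLOR_RGB2HSV)[y-60:y+60,max(x-60,0):x+60]
m=((g[...,0]<30)&(g[...,1]>60)&(g[...,1]<150)&(g[...,2]>90)).astype(np.uint8)
N,_,st,ce=cv2.connectedComponentsWithStats(m)
for i in range(1,N):
    if st[i,4]>300: print(st[i,:2]+[max(x-60,0),y-60],st[i,2:],ce[i]+[max(x-60,0),y-60])
for nm,(x0,y0,x1,y1) in dict(tin=(235,208,275,262),pot=(280,240,322,285),spat=(375,290,465,330),hammer=(238,98,310,128)).items():
    print(nm,np.abs(s["img"][y0:y1,x0:x1].astype(int)-s0["img"][y0:y1,x0:x1]).mean().round(2))
E
```

```text
20.9833 [ 0.5510442  -0.11555928  0.25264145] [-0.34  0.83 -0.24] [0.003 0.037 0.004] toolx deg 12.2 2.4895674356782393
w 0.097 [315.8 186.2]
w 0.147 [315.4 201.4]
s 0.097 [293.  158.9]
s 0.147 [292.  144.2]
[255 173] [ 120   88 6689] [318.5099417  228.02347137]
tin 8.71
pot 8.45
spat 11.7
hammer 22.7
```

Run:
```python
from bench import *
from h import *
s=capture("scene");s0=np.load("scene0.npz");w=capture("wrist")
for nm,(x0,y0,x1,y1) in dict(tin=(238,210,272,258),pot=(284,245,320,280),spat=(375,295,462,327),hammer=(245,102,308,126),bust=(208,108,250,170)).items():
    r=cv2.matchTemplate(s["img"][y0-8:y1+8,x0-8:x1+8],s0["img"][y0:y1,x0:x1],cv2.TM_CCOEFF_NORMED);_,v,_,l=cv2.minMaxLoc(r);print(nm,round(v,3),np.array(l)-8)
# handle corners in wrist: bright/edge change columns through expected handle
g=cv2.cvtColor(w["img"],cv2.COLOR_RGB2HSV).astype(int)
for y in range(176,226,6):
    m=(g[y,:,0]<30)&(g[y,:,1]>55);row=''.join('#' if v else '.' for v in m[270:362]);print(y,row)
h=cv2.cvtColor(s["img"],cv2.COLOR_RGB2HSV).astype(int)
for y in range(134,178,3): print(y,''.join('#' if (a<30 and b>55) else '.' for a,b,_ in h[y,265:330]))
```

```text
tin 0.997 [0 0]
pot 0.961 [0 0]
spat 0.963 [0 0]
hammer 0.75 [0 0]
bust 0.981 [0 0]
176 .................................##############################.............................
182 ...............................#################################............................
188 .............................#####################################..........................
194 ..............................###################################...........................
200 ..............................###################################...........................
206 ..............................###################################...........................
212 ..............................##################################......................######
218 ................................................############################################
224 ..................##########################################################################
134 #################################################################
137 #################################################################
140
[... 206 characters left out ...]

149 #################################################################
152 #################################################################
155 #####..##########################################################
158 ##########............###########################################
161 ##########.....#.........######.......###########################
164 .#############....................................###############
167 ......................................................###########
170 ##....................................................##.#####...
173 #######...............................................#.........#
176 #######...............................................#######....
```

The bystanders haven't moved, and the key stands upright at the predicted pixel (handle top centred at about (316,201)). The gripper is clear, so I'm handing in.

```bash
python3 -c "
from bench import *
print(close_job())"
```

```text
the job is handed in; nothing more can be done
None
```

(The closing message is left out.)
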